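# Reset the portion stop of a lever dispenser

## Robot

A 6-joint arm with a two-finger parallel gripper is mounted at the origin on a cart in front of the work surface, level with it; the furniture and walls round the work are solid. World frame = base frame: x ahead of the robot, y to its left, z up, the work surface at z = 0. Lengths are in mm, angles in rad, forces in N, time in s.
With the tool pointing down it reaches from about 325 to 900 mm from the base axis. Payload 6.1 kg.
Tool frame: the origin (TCP) lies at the very end of the fingers, on their centre line; the grasp point (between the pads) lies 19 mm behind it; z points along the fingers, x is the direction in which the jaws open and shut, and the axes are right-handed (so a half turn about z gives the same grasp; the last joint's range is limited). The gripper opens to 87 mm and grips with 3 to 60 N. Pads are 19 mm wide; open, the fingers measure 117 mm over their backs; the gripper's body (75 mm by 190 mm) begins 51 mm behind the grasp point.
Start: joints at [1.173, 0.22, 1.526, -0, 1.395, -0.126], TCP at [167.79, 602.048, 222.538] pointing down, gripper open.
Joint ranges: [-2.98, 2.98], [-0.91, 2.08], [0.09, 2.57], [-1.24, 4.39], [0.2, 2.65], [-2.68, 2.68]. Speed limits (rad/s): [2.57, 2.57, 3.01, 3.14, 3.14, 3.14].

## Interface

Orientations are given as a unit quaternion [x, y, z, w].
In Python, from station import bot gives the robot as it stands. The module is installed in compiled form; this text tells all that it offers. Calls block until the motion is done:
- bot.move_to(position, orientation): joint-space move of the TCP to a pose.
- bot.line_to(position, speed=150, ori=None): straight line of the TCP; ori=None keeps the orientation; speed is the mean speed in mm/s.
- bot.move_j(angles): joint-space move.
- bot.set_gripper(opening): finger opening in mm; the grip force is fixed at half the most; returns when the fingers have stopped.
- bot.sleep(seconds).
- bot.ik(position, orientation): joint angles nearest the present ones, or None.
- bot.camera(name): name is "side" or "top"; returns a dict with "img" (480x640x3 uint8, red, green, blue), "depth" (480x640 float32, mm along the optical axis (not along the pixel's ray), 0 where there is no reading), "mtx" (3x3 intrinsics, pixels), "rvec" (rotation vector, rad) and "tvec" (3), from world to camera coordinates, as OpenCV has them. Camera axes: x right, y down, z forward; pixel columns grow to the right and rows downward; lengths in mm; the calibration is good to about 2 mm. A picture is of the moment at which its call begins.
A pose or a line that the arm cannot do raises bot.IKError and nothing moves.
- bot.finish_job(): hands the job in, once; it reports no verdict.
Trained networks look in the newest picture that a camera, given by its name, has taken for a name from the list of things; names that differ only in an ending like _2 or _b are one class to them, and where a whole thing is asked for, a point or a joint stands for the part that bears it (a point fixed in the world has none). Each returns a list of dicts, best first, with "score" (0 to 1); they miss things now and then, are a little off and sometimes report something else, mostly with a low value. They report only what shows in the picture. A call takes as long as a camera call.
- bot.trace(target, camera): "region" (480x640 bool, what is visible of it) and "xy" ([column, row] in pixels, amid what is visible of it).
Readings, each from a call of its own:
- bot.get_clock(): time.
- bot.get_joint_pos(): joint angles.
- bot.get_joint_vel(): joint speeds.
- bot.get_joint_efforts(): joint torques, N m.
- bot.get_tcp_pos(): TCP position.
- bot.get_tool_rot(): TCP orientation.
- bot.get_ft_force(): force on the tool from outside, world axes, zero at the start.
- bot.get_torque(): the same for the moment, N m.
- bot.get_grip_width(): finger opening in mm.
Only numpy, scipy, OpenCV 4.12 (cv2) and the standard library are available. Lean on these libraries where they do the work, as an engineer would, in place of code of your own. Each camera call takes 0.05 s, during which the arm holds its last target.

## Task

The sauce dispenser has been washed and put back together empty, and its lever now goes too far, so it would give too much at a stroke. Press the lever gently until it firms up on its inner stop, see how far past the red mark it went and let it up; then turn the portion knob on top clockwise by the right amount and press again, so that the lever firms up just at the red mark. Never force the lever, let it come back up at the end, and leave the glass, the cup and the herb jar alone.

Things in the scene. Friction and masses are not known exactly. Their poses are not given: they have to be found in the camera images.
- dispenser: Table-top lever dispenser, does not move: round steel pot (130 mm across, 105 mm high), white lid, white pump head (88 mm along x, 63 along y, its top 205 mm above the worktop). Origin: centre of its underside on the worktop; its own -x is the front, where lever and spout point; +z up.
- lever_axis (a point): Middle of the lever's hinge axis, which runs along the dispenser's y; 35 mm behind the dispenser's origin and 185 mm above the worktop.
- lever (a joint): Travel of the lever from rest, rad: 0 up, grows as the paddle is pressed down, at most 0.85. A spring brings it back to 0. Red mark: 0.32. Down-push on the paddle: 1 to 3 N in free travel; once the inner stop is met it rises steeply, about 1.2 N per further 0.01 rad. 5 to 8 N in all is firm, over 12 N is forcing it. At the start it firms up 0.06 to 0.45 rad past the red mark.
- paddle (a point): Middle of the top face of the black paddle on the lever's end (52 mm along the lever, 44 wide, 14 thick), to be pressed down from above. 155 mm from the axis; at rest the lever rises 0.35 rad above level towards the front; at the red mark it is level. It moves 10 mm to and fro as it swings. Steel yoke and scale lie 50 mm behind it.
- red_mark (a point): Centre of the red line on the aluminium scale strip, an arc of radius 88 mm about the lever's axis on the lever's +y side (54 mm off the middle); black ticks every 0.1 rad of travel. The small black pointer on the lever's +y arm stands beside the red line at a travel of 0.32 rad.
- knob_centre (a point): Centre, half-way up, of the round black fluted knob on the pump head: 45 mm across, 27 high (top 13 mm above this point). Grip at any angle from above and turn about the vertical with the lever up, about 0.1 N m; it stays put and has no scale. Clockwise from above shortens the stroke: 0.32 rad of knob per 0.10 rad of lever travel (0.65 per 0.20, 0.96 per 0.30, 1.25 per 0.40).
- stroke_buffer: Rubber-sprung finger on the lever's shaft inside the pump head, out of sight; it swings with the lever and meets the stop. Origin on the lever's axis. Its pose does not tell where the stop is set.
- small_glass: Small clear drinking glass (48 mm across, 61 mm high) standing below the spout. Origin: centre of its underside, z up.
- striped_cup: Black-and-white striped cup (65 mm wide, 88 mm with handle, 50 mm high) to the right of the dispenser. Origin: centre of its underside, z up.
- herb_jar: Glass jar with green cap (44 mm across, 100 mm high) to the right of and behind the dispenser. Origin: centre of its underside, z up.

How it is judged (in metres and radians):
On the way, in this order (a step that is already met when the one before it is completed fails the run):
1. press the lever until it firms up on its stop, beyond the red mark (contact force between stroke_buffer and anything else above 5 N and value of joint lever above 0.38 rad and velocity of joint lever below 0.3 rad/s), for 0.15 s.
2. let the lever come back up (value of joint lever below 0.06 rad), for 0.1 s.
3. with the knob reset, press again: the lever firms up at the red mark, within half a tick (travel 0.28 to 0.37 rad) (contact force between stroke_buffer and anything else above 5 N and value of joint lever between 0.28 and 0.37 rad and velocity of joint lever between -0.1 and 0.1 rad/s), for 0.2 s.
At the end, for the whole second after the job is handed in: The lever, pressed again after the knob was reset, has firmed up at the red mark (travel 0.28 to 0.37 rad, half a tick either way); it has been let up (travel under 0.04 rad) and bears on nothing; the glass, cup and jar stand upright within 30 mm of where they stood (value of joint lever below 0.04 rad and contact force between stroke_buffer and anything else below 1 N and distance of each of small_glass, striped_cup, herb_jar from where it was at the start of the episode below 0.03 m and angle between each of small_glass, striped_cup, herb_jar's own z axis and vertical below 0.2 rad); the robot touches nothing.
It fails at once if the lever is forced: over about 12 N at the paddle, 45 N on the stop inside (contact force between stroke_buffer and anything else above 45 N).
It fails at once if the glass, cup or jar is shifted by more than 40 mm or tipped (distance of any of small_glass, striped_cup, herb_jar from where it was at the start of the episode above 0.04 m or angle between any of small_glass, striped_cup, herb_jar's own z axis and vertical above 0.35 rad).
It also fails if it takes over 67 s, if anything falls off the work surface, if the arm or the gripper's body presses on something with over 40 N, if the wrist force passes 120 N, or if a joint passes its speed limit or range.

## Working session

There is one attempt and no reset: what is moved stays moved. The work goes in short steps, each a Python script; the robot and the scene stay as the last script left them, time stands still between calls to the robot, and variables do not carry over. Pictures are saved under pics/ and viewed, and the job is handed in when it is done.

```bash
mkdir -p pics
cat > h.py <<'E'
import numpy as np, cv2
from station import bot
def cam(n,fn=None):
    c=bot.camera(n)
    if fn: cv2.imwrite('pics/'+fn,c['img'][:,:,::-1])
    return c
def w(c,u,v,d):
    R=cv2.Rodrigues(np.array(c['rvec'],float))[0]
    p=np.linalg.inv(c['mtx'])@np.array([u,v,1.])*d
    return R.T@(p-np.array(c['tvec'],float).ravel())
def region_pts(c,reg):
    v,u=np.nonzero(reg&(c['depth']>0)); d=c['depth'][v,u]
    R=cv2.Rodrigues(np.array(c['rvec'],float))[0]
    p=(np.linalg.inv(c['mtx'])@np.stack([u,v,np.ones_like(u)]).astype(float))*d
    return (R.T@(p-np.array(c['tvec'],float).reshape(3,1))).T
E
python3 - <<'E'
from h import *
for n in ['side','top']:
    c=cam(n,n+'0.png')
    print(n,c['tvec'],c['rvec'],c['mtx'].tolist())
    for t in ['dispenser','lever_axis','lever','paddle','red_mark','knob_centre','small_glass','striped_cup','herb_jar']:
        r=bot.trace(t,n)
        for k in r[:2]:
            p=region_pts(c,k['region'])
            if len(p): print(t,round(k['score'],2),np.round(k['xy']),len(p),np.round(np.median(p,0)),np.round(np.percentile(p,3,axis=0)),np.round(np.percentile(p,97,axis=0)))
            else: print(t,k['score'],k['xy'],'nodepth')
print(bot.get_clock(),bot.get_tool_rot(),bot.get_tcp_pos(),bot.get_ft_force())
E
```

```text
side [627.57287717 181.52897133 876.21732169] [ 0.3641149  -2.49164076  1.55679428] [[601.2146320643213, 0.0, 313.50137661473235], [0.0, 601.2146320643213, 233.20647780818013], [0.0, 0.0, 1.0]]
dispenser 0.57 [305. 290.] 13858 [601. 185. 119.] [519. 133.  12.] [670. 217. 241.]
lever_axis 0.92 [305. 291.] 13806 [601. 185. 119.] [519. 133.  12.] [670. 217. 241.]
lever 0.93 [344. 228.] 1826 [563. 182. 224.] [ 494. -255.   -0.] [669. 207. 250.]
paddle 0.7 [346. 224.] 1744 [560. 184. 224.] [494. 118. 181.] [669. 207. 250.]
red_mark 0.6 [308. 291.] 13749 [601. 185. 119.] [520. 136.  13.] [670. 217. 241.]
knob_centre 0.93 [308. 292.] 13556 [601. 185. 120.] [520. 136.  14.] [669. 217. 241.]
small_glass 0.56 [362. 347.] 1335 [527. 189.  42.] [508. 153.   3.] [547. 197.  59.]
striped_cup 0.68 [360. 272.] 807 [580. -42.  35.] [557. -56.  14.] [614.   7.  48.]
top [ 80.98821694 647.87144612 899.28784387] [ 2.10955318 -2.15114273  0.16766142] [[468.49191191192733, 0.0, 318.32942510271045], [0.0, 468.49191191192733, 248.46936643229506], [0.0, 0.0, 1.0]]
dispenser 0.7 [268. 267.] 5658 [599. 155. 20
[... 305 characters left out ...]
569 [672.  21.  98.] [656.   1.  14.] [697.  42. 102.]
red_mark 0.98 [266. 266.] 5536 [599. 154. 204.] [504.  89. 108.] [666. 209. 249.]
red_mark 0.54 [269. 310.] 308 [529. 169.  19.] [509. 154.  -2.] [556. 186. 124.]
knob_centre 0.67 [263. 266.] 5602 [599. 154. 204.] [504.  89. 106.] [669. 211. 249.]
small_glass 0.58 [267. 313.] 272 [526. 170.  19.] [507. 153.   2.] [551. 186.  61.]
striped_cup 0.63 [368. 277.] 802 [590. -30.  16.] [563. -68.   4.] [614.   2.  48.]
herb_jar 0.98 [340. 234.] 564 [672.  21.  98.] [656.   1.  18.] [697.  42. 102.]
1.0 [ 7.96389664e-01  6.04783848e-01  1.86817296e-05 -1.02014248e-05] [167.79488299 602.06193353 222.56980749] [-0.15638885  0.16782968  0.27401069]
```

Run:
```python
import cv2
a=cv2.imread('pics/side0.png')[130:430,200:500]; cv2.imwrite('pics/sc.png',cv2.resize(a,(600,600),interpolation=cv2.INTER_CUBIC))
a=cv2.imread('pics/top0.png')[190:350,180:400]; cv2.imwrite('pics/tc.png',cv2.resize(a,(792,576),interpolation=cv2.INTER_CUBIC))
```

```text
(no output)
```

View pics/sc.png

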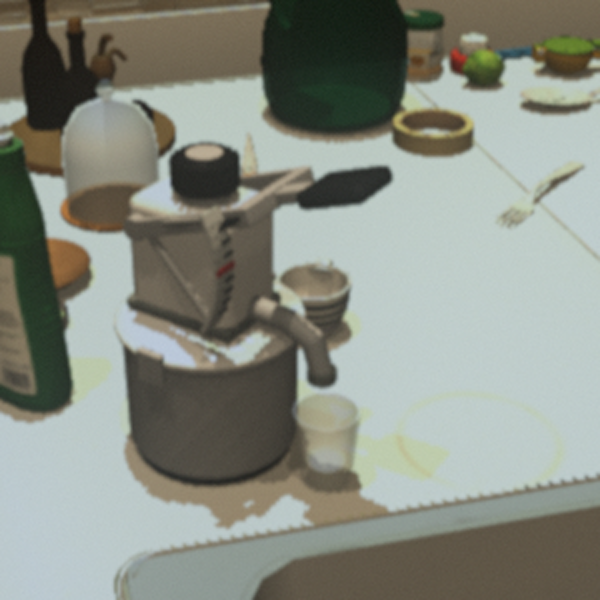

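View pics/tc.png

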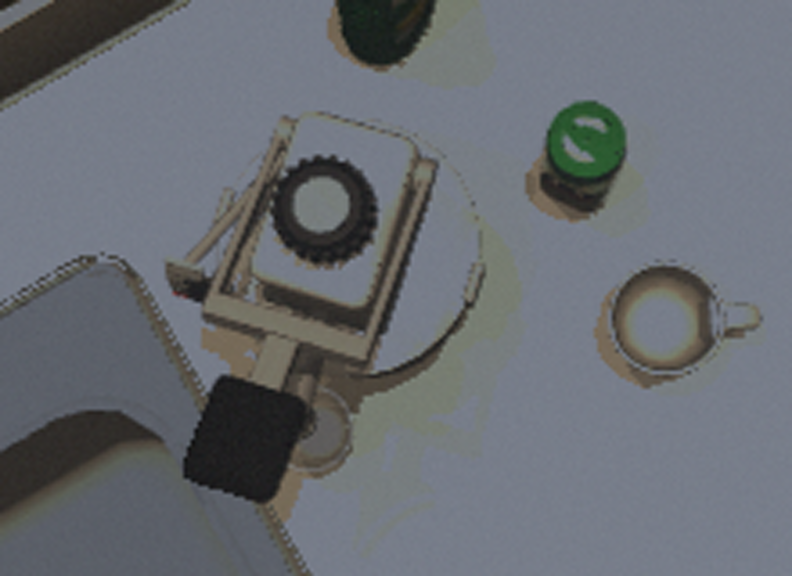

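View pics/side0.png

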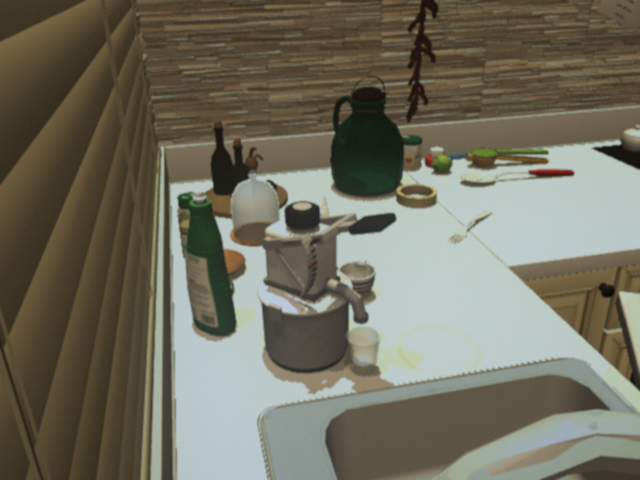

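Run:
```python
from h import *
c=cam('top'); im=c['img'].astype(int)
R=cv2.Rodrigues(np.array(c['rvec'],float))[0]; print('campos',np.round(-R.T@np.array(c['tvec']).ravel()))
H,W=480,640
P=region_pts(c,np.ones((H,W),bool)); v,u=np.nonzero(c['depth']>0); col=im[v,u].sum(1)
m=(u>226)&(u<268)&(v>290)&(v<332)&(P[:,2]>195)&(col<140)
pd=P[m]; uv=np.stack([u[m],v[m]],1).astype(np.float32)
print('paddle',len(pd),pd.mean(0).round(1),np.median(pd,0).round(1))
A=np.c_[pd[:,:2]-pd[:,:2].mean(0),np.ones(len(pd))]; co=np.linalg.lstsq(A,pd[:,2],rcond=None)[0]; print('plane slope',co)
print('minrect',cv2.minAreaRect(pd[:,:2].astype(np.float32)))
m=(u>250)&(u<290)&(v>228)&(v<268)&(P[:,2]>218)
k=P[m]; print('knob',len(k),k.mean(0).round(1),np.percentile(k,[5,50,95],axis=0).round(1), cv2.minEnclosingCircle(k[:,:2].astype(np.float32)))
# white head top
m=(u>235)&(u<305)&(v>215)&(v<295)&(abs(P[:,2]-205)<4)&(col>300)
k=P[m];print('head',len(k),k.mean(0).round(1),cv2.minAreaRect(k[:,:2].astype(np.float32)))
# lid
m=(u>225)&(u<330)&(v>210)&(v<310)&(abs(P[:,2]-107)<8)
k=P[m];print('lid',len(k),cv2.minEnclosingCircle(k[:,:2].astype(np.float32)),np.percentile(k[:,2],[5,50,95]))
c=cam('side'); im=c['img'].astype(int)
R=cv2.Rodrigues(np.array(c['rvec'],float))[0]; print('campos',np.round(-R.T@np.array(c['tvec']).ravel()))
P=region_pts(c,np.ones((H,W),bool)); v,u=np.nonzero(c['depth']>0); I=im[v,u]
m=(u>285)&(u<330)&(v>240)&(v<300)&(I[:,0]>I[:,1]+40)
print('red',m.sum(),P[m].round(0)[:8], u[m].mean(),v[m].mean())
m=(I.sum(1)<140)&(u>345)&(u<400)&(v>205)&(v<240); k=P[m]; k=k[abs(k[:,2]-235)<30]; print('pad side',len(k),k.mean(0),np.percentile(k,[2,98],axis=0).round())
m=(u>280)&(u<325)&(v>198)&(v<232)&(P[:,2]>212)&(P[:,0]<680); k=P[m]; print('knob side',len(k),np.percentile(k,[2,50,98],axis=0).round())
```

```text
campos [491.  61. 995.]
paddle 829 [518.1 181.5 244. ] [518.6 181.5 244.5]
plane slope [-3.14649118e-01  1.13018114e-01  2.44041885e+02]
minrect ((524.8515014648438, 180.16470336914062), (43.748619079589844, 62.42487716674805), 72.08268737792969)
knob 664 [622.4 147.3 234.7] [[603.4 128.4 228.3]
 [622.5 146.8 235.4]
 [641.9 166.5 238. ]] ((623.6531982421875, 148.08363342285156), 24.410749435424805)
head 834 [628.4 144.9 203.7] ((629.7457275390625, 150.6389923095703), (85.12037658691406, 83.92931365966797), 71.78140258789062)
lid 1170 ((608.7416381835938, 147.65478515625), 83.58179473876953) [107.55517685 111.81005478 114.372079  ]
campos [373. 862. 559.]
red 3 [[588. 219. 188.]
 [588. 223. 189.]
 [588. 218. 186.]] 310.6666666666667 264.6666666666667
pad side 322 [519.41421818 196.07340632 241.09626937] [[492. 175. 231.]
 [541. 208. 249.]]
knob side 856 [[599. 134. 213.]
 [618. 163. 230.]
 [643. 173. 237.]]
```

```bash
cat >> h.py <<'E'
from scipy.spatial.transform import Rotation as Ro
yaw=np.deg2rad(-18.); xd=np.array([np.cos(yaw),np.sin(yaw),0]); yd=np.array([-np.sin(yaw),np.cos(yaw),0])
O=np.array([622.9,147.3,0]); AX=O+35*xd+np.array([0,0,185.])
def quat(a):  # tool down, jaw axis at world angle a
    x=np.array([np.cos(a),np.sin(a),0]); z=np.array([0,0,-1.]); return Ro.from_matrix(np.c_[x,np.cross(z,x),z]).as_quat()
def padxy(r,z): p=AX-r*xd; return [p[0],p[1],z]
E
python3 - <<'E'
from h import *
for a in (yaw+np.pi/2,yaw-np.pi/2):
    for z in (300,120): 
        j=bot.ik(padxy(148,z),quat(a)); print(a,z,None if j is None else np.round(j,2))
j=bot.ik(padxy(148,300),quat(yaw+np.pi/2)); print(padxy(148,300))
t=bot.get_clock()
bot.set_gripper(0); print(bot.get_clock()-t)
bot.line_to([167.8,602,330],speed=200)
bot.move_to(padxy(148,290),quat(yaw+np.pi/2) if abs(j[5])<2.6 else quat(yaw-np.pi/2)); print(bot.get_clock(),bot.get_joint_pos())
bot.sleep(.3); print(bot.get_ft_force(),bot.get_ft_force(),bot.get_tcp_pos())
t=bot.get_clock(); bot.line_to(padxy(148,270),speed=40); print(bot.get_clock()-t,bot.get_ft_force())
cam('side','s1.png');cam('top','t1.png')
E
```

```text
1.2566370614359172 300 [ 0.2  -0.01  1.63 -0.    1.52 -1.06]
1.2566370614359172 120 [ 0.2   0.13  1.83 -0.    1.18 -1.06]
-1.8849555921538759 300 [ 0.2  -0.01  1.63 -0.    1.52  2.08]
-1.8849555921538759 120 [ 0.2   0.13  1.83 -0.    1.18  2.08]
[np.float64(515.4306136586476), np.float64(182.21892036436907), 300]
1.525
5.2833 [ 1.96943894e-01 -4.24354749e-03  1.64385390e+00  3.12453753e-04
  1.50183392e+00 -1.06087358e+00]
[ 0.12002804 -0.54398269 -0.19210357] [ 0.12002804 -0.54398269 -0.19210357] [515.31687968 182.71129923 290.04998378]
0.6499999999999995 [ 0.07258495 -0.0049723   0.48666375]
```

View pics/s1.png

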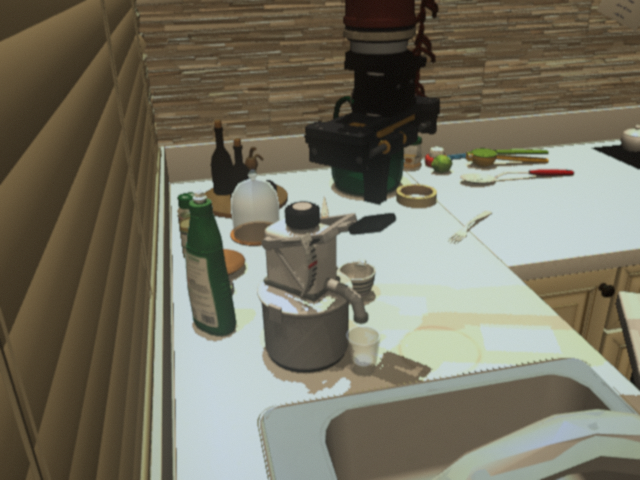

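View pics/t1.png

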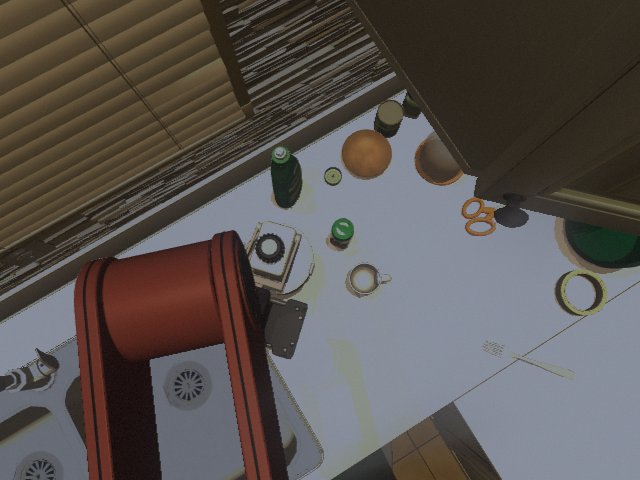

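```bash
cat >> h.py <<'E'
def fz(n=4,dt=.02):
    v=[]
    for _ in range(n): bot.sleep(dt); v.append(bot.get_ft_force()[2])
    return np.mean(v)
E
python3 - <<'E'
from h import *
bot.line_to(padxy(148,254),speed=60); f0=fz(6); print('f0',f0,bot.get_clock())
z=254
while z>236:
    z-=1.; t=bot.get_clock(); bot.line_to(padxy(148,z),speed=25); f=fz(3)-f0; print(z,round(f,2),np.round(bot.get_tcp_pos()[2],2),round(bot.get_clock()-t,3))
    if f>3.2: break
E
```

```text
f0 -0.09902068665652507 6.85
253.0 0.4 253.15 0.3
252.0 -0.24 251.97 0.3
251.0 0.23 251.02 0.3
250.0 1.15 250.13 0.3
249.0 1.13 248.99 0.3
248.0 0.69 247.95 0.3
247.0 0.76 246.97 0.3
246.0 0.79 245.95 0.3
245.0 1.08 244.95 0.3
244.0 0.81 243.96 0.3
243.0 1.31 242.93 0.3
242.0 1.14 241.94 0.3
241.0 1.37 240.95 0.3
240.0 1.15 239.95 0.3
239.0 0.79 238.93 0.3
238.0 1.5 237.97 0.3
237.0 0.98 236.96 0.3
236.0 0.75 235.94 0.3
```

```bash
cat >> h.py <<'E'
from scipy.optimize import brentq
def travel(z,r=148.,h=7.3,w=9.5):
    g=lambda th: 185+(r+(w if th>0 else -w))*np.tan(th)+h/np.cos(th)-z
    return .35-brentq(g,-.9,.6)
E
python3 - <<'E'
from h import *
f0=-0.1
bot.line_to(padxy(148,190),speed=45); print(bot.get_clock(),fz(3)-f0)
z=190; f=0
while z>118:
    z-= 3. if f<2.6 else (1 if f<5 else .6); bot.line_to(padxy(148,z),speed=25 if f<2.6 else 10); f=fz(3)-f0; print(z,round(f,2))
    if f>6.0: break
bot.sleep(.25); f=fz(5)-f0
zz=bot.get_tcp_pos()[2]; print('firm',f,bot.get_tcp_pos(),travel(zz),bot.get_clock(),bot.get_ft_force())
cam('side','s2.png')
a=cv2.imread('pics/s2.png')[180:320,240:420]; cv2.imwrite('pics/s2c.png',cv2.resize(a,None,fx=4.2,fy=4.2,interpolation=cv2.INTER_CUBIC))
E
```

```text
13.425 1.6620982390710342
187.0 1.95
184.0 2.18
181.0 2.27
178.0 2.05
175.0 2.04
172.0 2.85
171.0 2.35
168.0 2.71
167.0 2.24
164.0 2.38
161.0 2.33
158.0 3.26
157.0 4.15
156.0 4.59
155.0 5.33
154.4 6.12
firm 5.781289747188236 [515.97179329 182.16195323 154.89757995] 0.6155453027421007 18.775 [ 3.15839382 -0.81497127  5.8935347 ]
```

View pics/s2c.png

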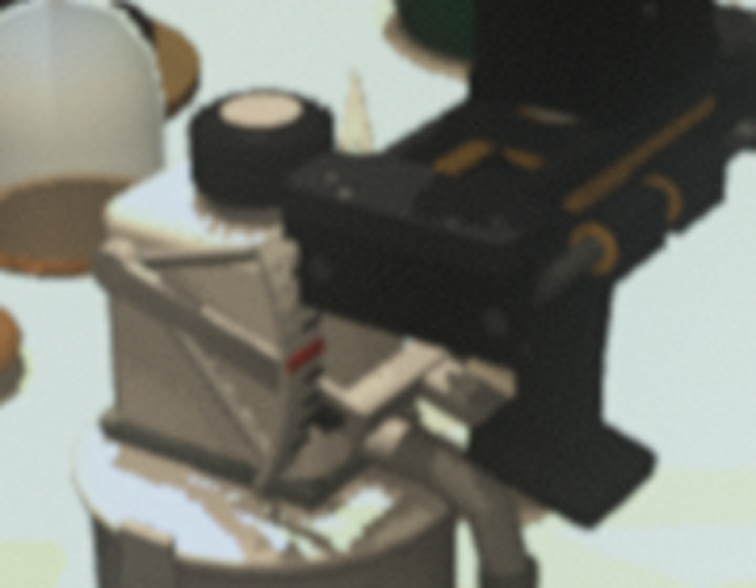

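Run:
```python
from h import *
bot.line_to(padxy(148,200),speed=45); bot.line_to(padxy(148,290),speed=60); print(bot.get_clock())
K=[623,147.7]
bot.set_gripper(64)
a0=yaw+.474
bot.move_to([*K,300],quat(a0)); print(bot.get_clock(),bot.get_joint_pos().round(2))
bot.line_to([*K,250],speed=80)
print(fz(4),bot.get_clock(),bot.get_tcp_pos(),bot.get_grip_width())
cam('side','s3.png')
a=cv2.imread('pics/s3.png')[120:320,200:460]; cv2.imwrite('pics/s3c.png',cv2.resize(a,None,fx=3,fy=3,interpolation=cv2.INTER_CUBIC))
```

```text
21.6417
23.8333 [ 0.11  0.22  1.38  0.    1.54 -0.05]
0.44825002797969327 24.675 [623.46685288 147.7491297  250.8215032 ] 64.2289927179533
```

View pics/s3c.png

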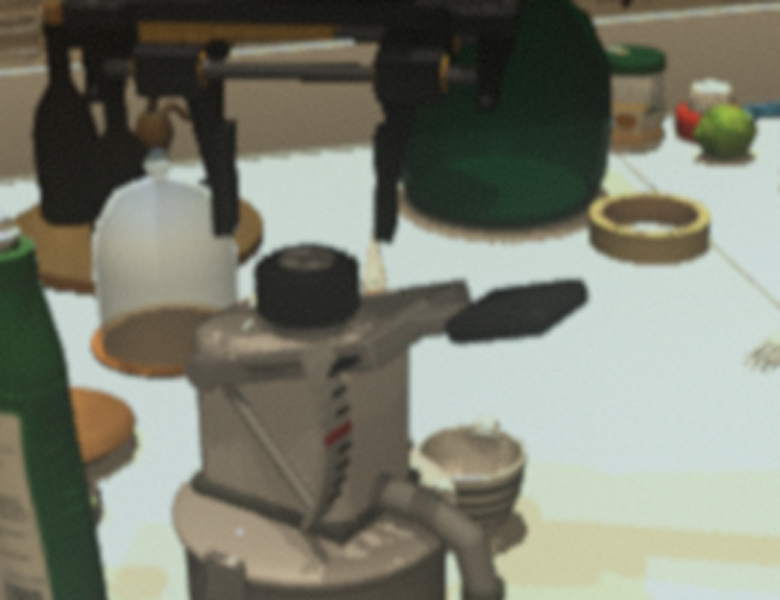

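Run:
```python
from h import *
K=[623,147.7]; a0=yaw+.474
bot.line_to([*K,216],speed=50); print('down',fz(3),bot.get_tcp_pos())
bot.set_gripper(0); print('grip',bot.get_grip_width(),bot.get_ft_force(),bot.get_clock())
bot.sleep(.1); q0=bot.get_joint_pos()
for s in (1,2,3):
    bot.move_to([*K,216],quat(a0-.948*s/3)); print(bot.get_ft_force().round(1),bot.get_torque().round(2),bot.get_grip_width(),bot.get_clock())
bot.sleep(.2); q1=bot.get_joint_pos(); print('turned',(q1-q0).round(3),bot.get_torque().round(2))
bot.set_gripper(64); print(bot.get_grip_width(),(bot.get_joint_pos()-q0).round(3))
bot.line_to([*K,300],speed=100); print(bot.get_clock())
```

```text
down 0.3560956810602684 [623.2989094  147.78127971 216.50179286]
grip 44.388941392978616 [ 3.65589981  0.90219147 -1.45820553] 26.1083
[ 6.1  1.3 -0.8] [ 0.06 -0.69 -0.05] 44.196263571397026 26.6083
[ 5.   1.3 -1.1] [ 0.11 -0.7  -0.09] 44.34009934657995 27.0083
[ 4.8  0.7 -0.4] [ 0.17 -0.66 -0.08] 44.09537635830679 27.4083
turned [-0.    -0.     0.     0.     0.     0.948] [ 0.17 -0.72 -0.08]
63.85530553537041 [ 0.    -0.     0.001 -0.     0.001  0.948]
29.275
```

Run:
```python
from h import *
bot.move_to(padxy(148,290),quat(yaw+np.pi/2)); bot.set_gripper(0); bot.line_to(padxy(148,256),speed=80)
f0=fz(6); print('f0',f0,bot.get_clock())
bot.line_to(padxy(148,222),speed=40)
z=222; f=fz(3)-f0; print(f)
while z>165:
    z-= 3. if f<2.6 else (1 if f<5 else .6); bot.line_to(padxy(148,z),speed=25 if f<2.6 else 10); f=fz(3)-f0; print(z,round(f,2))
    if f>6.0: break
bot.sleep(.3); f=fz(5)-f0
zz=bot.get_tcp_pos()[2]; print('firm',f,bot.get_tcp_pos(),travel(zz),bot.get_clock(),bot.get_ft_force())
cam('side','s4.png')
a=cv2.imread('pics/s4.png')[180:320,240:420]; cv2.imwrite('pics/s4c.png',cv2.resize(a,None,fx=4.2,fy=4.2,interpolation=cv2.INTER_CUBIC))
```

```text
f0 0.4193234801115939 32.8917
0.883090665104042
219.0 0.8
216.0 0.86
213.0 0.38
210.0 1.01
207.0 0.66
204.0 1.13
201.0 1.48
198.0 3.2
197.0 3.8
196.0 4.3
195.0 5.52
194.4 5.64
193.8 5.92
193.20000000000002 6.06
firm 6.4608120672214415 [515.25298343 182.41284996 193.53860007] 0.3421374672506207 38.6583 [-3.32926536  2.2488412   7.16945824]
```

View pics/s4c.png

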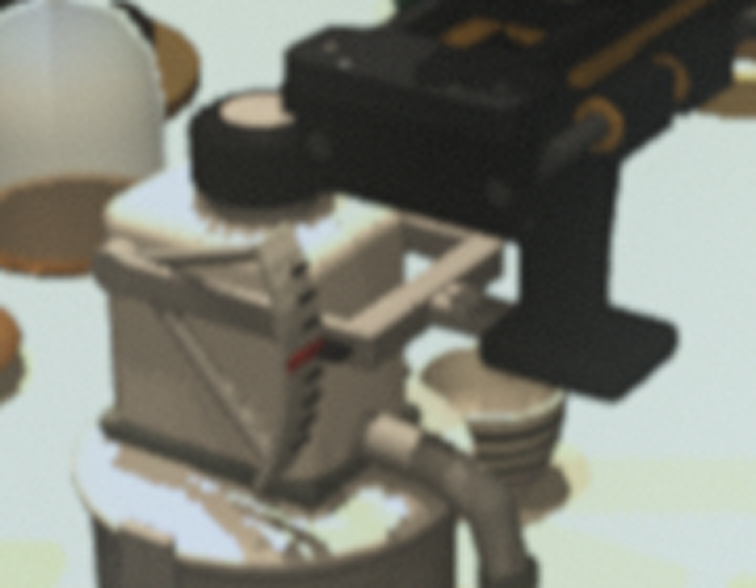

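Run:
```python
import cv2
o=[]
for n in('s4','s2'):
    a=cv2.imread(f'pics/{n}.png')[230:300,295:340]; o.append(cv2.resize(a,(385,600),interpolation=cv2.INTER_CUBIC))
cv2.imwrite('pics/z.png',cv2.hconcat(o))
```

```text
(no output)
```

View pics/z.png

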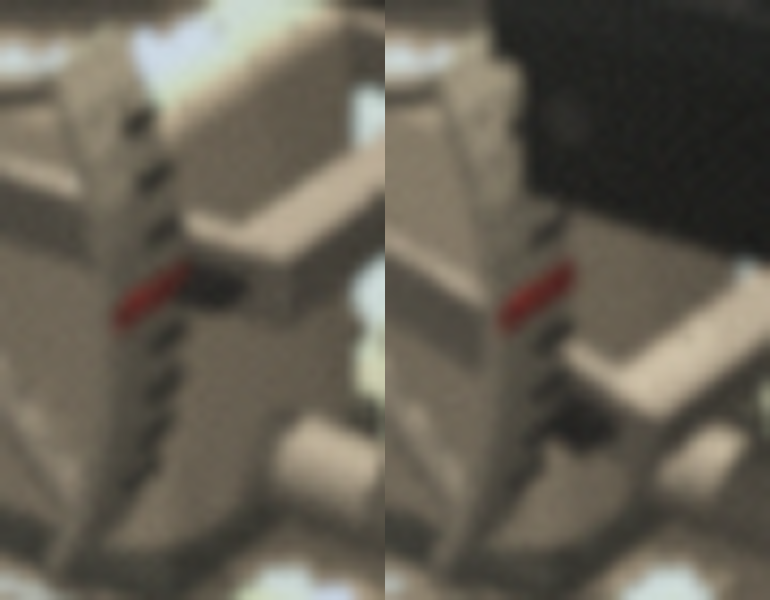

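Run:
```python
from h import *
rv=np.array([0.3641149,-2.49164076,1.55679428]);tv=np.array([627.57287717,181.52897133,876.21732169]);f=601.2146;M=np.array([[f,0,313.50137],[0,f,233.20648],[0,0,1]])
def pr(r,y,t,lev=.35):
    th=lev-t; p=AX-xd*r*np.cos(th)+yd*y+np.array([0,0,r*np.sin(th)])
    u=cv2.projectPoints(p.reshape(1,3),rv,tv,M,None)[0].ravel(); return ((u-[295,230])*600/70).round(0)
for lev in(.32,.35):
  print(lev,'ticks',[pr(88,54,t,lev).tolist() for t in(0,.1,.2,.32,.4,.5,.6,.7)])
  print('red ends y49/59',pr(88,49,.32,lev),pr(88,59,.32,lev))
  for r in(84,88,94): print(r,'pointer y45 at .32,.34,.36,.38 | .6',[pr(r,45,t,lev).tolist() for t in(.32,.34,.36,.38,.6)])
```

```text
0.32 ticks [[109.0, 125.0], [123.0, 179.0], [133.0, 233.0], [138.0, 296.0], [138.0, 336.0], [133.0, 384.0], [124.0, 430.0], [110.0, 471.0]]
red ends y49/59 [157. 283.] [118. 310.]
84 pointer y45 at .32,.34,.36,.38 | .6 [[151.0, 265.0], [151.0, 275.0], [151.0, 284.0], [151.0, 294.0], [137.0, 392.0]]
88 pointer y45 at .32,.34,.36,.38 | .6 [[172.0, 272.0], [173.0, 282.0], [173.0, 292.0], [172.0, 302.0], [158.0, 405.0]]
94 pointer y45 at .32,.34,.36,.38 | .6 [[205.0, 282.0], [205.0, 293.0], [205.0, 304.0], [205.0, 315.0], [189.0, 424.0]]
0.35 ticks [[104.0, 109.0], [119.0, 163.0], [130.0, 217.0], [137.0, 281.0], [138.0, 321.0], [135.0, 370.0], [127.0, 416.0], [115.0, 459.0]]
red ends y49/59 [156. 267.] [118. 294.]
84 pointer y45 at .32,.34,.36,.38 | .6 [[150.0, 251.0], [151.0, 260.0], [151.0, 270.0], [151.0, 280.0], [140.0, 379.0]]
88 pointer y45 at .32,.34,.36,.38 | .6 [[172.0, 257.0], [172.0, 267.0], [172.0, 277.0], [173.0, 287.0], [161.0, 392.0]]
94 pointer y45 at .32,.34,.36,.38 | .6 [[204.0, 266.0], [205.0, 277.0], [205.0, 288.0], [205.0, 299.0], [192.0, 410.0]]
```

Run:
```python
from h import *
f0=.42
for z in (195,196,197):
    bot.line_to(padxy(148,z),speed=10); bot.sleep(.3); print(z,fz(5)-f0,bot.get_tcp_pos()[2],travel(bot.get_tcp_pos()[2]))
bot.line_to(padxy(148,270),speed=45); bot.line_to(padxy(148,330),speed=100); bot.sleep(.4)
print(fz(4)-f0,bot.get_ft_force(),bot.get_clock())
c=cam('side','s5.png')
for t in('small_glass','striped_cup'):
    for k in bot.trace(t,'side')[:1]: print(t,k['score'],k['xy'],np.median(region_pts(c,k['region']),0).round())
a=cv2.imread('pics/s5.png')[150:400,220:480]; cv2.imwrite('pics/s5c.png',cv2.resize(a,None,fx=2.3,fy=2.3))
```

```text
195 5.285239268741203 195.14444460851928 0.3319495466280588
196 4.436589925416882 196.1005922365805 0.32588740726218407
197 4.50495827481612 196.98035233537726 0.320312634063684
-0.035722325310740544 [ 0.0834631  -0.08812794  0.63427017] 43.6833
small_glass 0.89 [362.5, 351.3] [527. 188.  41.]
striped_cup 0.69 [360.3, 275.0] [580. -41.  35.]
```

View pics/s5c.png

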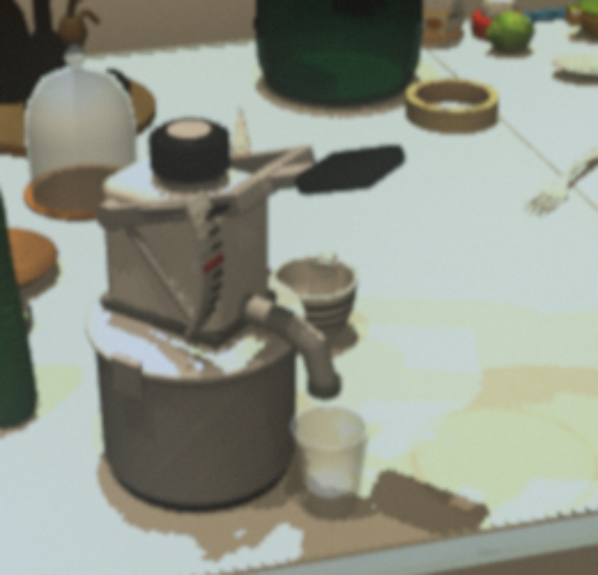

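The lever is back up, the glass and cup are where they were, and the robot touches nothing. I am handing the job in.

Run:
```python
from h import *
bot.finish_job(); print(bot.get_clock())
```

```text
the job is handed in; nothing more can be done
the job is handed in; nothing more can be done
```

The dispenser is reset: the lever now firms up at the red mark, and I handed the job in with the clock at about 44 s.

- **First press:** the lever firmed up at about 0.62 rad under 5.8 N, roughly 0.30 rad past the red mark. I then let it up.
- **Knob:** I turned it 0.948 rad clockwise. The arm followed the full turn, and I saw no sign of slipping.
- **Second press:** the lever firmed up at about 0.32 to 0.34 rad under 4.4 to 6.5 N, with the pointer beside the red line.
- **Forces:** the most I read at the paddle was about 7.2 N, against the 12 N limit.
- **End state:** the lever is up, the tool is clear with about 0 N on it, and the glass and cup are within 1 mm of where they stood. I did not measure the herb jar again at the end; nothing went near it.

**Disagreement:** the ways of reading the second press did not fully agree. The arm's position gave 0.342 rad at full press and the pointer in the picture gave about 0.325. If the fingertip touched the paddle at its middle instead of its edge, the true value could be as high as 0.36. All of these lie inside 0.28 to 0.37, and I also held the lever at lower force, where every reading is lower.

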